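Stack the empty drying tray on the pumpkin tray

ROBOT

A 6-joint arm with a two-finger parallel gripper is mounted at the origin on the work surface. World frame = base frame: x ahead of the robot, y to its left, z up, the work surface at z = 0. Lengths are in m, angles in rad, forces in N, time in s.
With the tool pointing down it reaches from about 0.375 to 0.9 m from the base axis. Payload 3.1 kg.
Tool frame: the origin (TCP) lies on the front face of the gripper's body, between the roots of the fingers; the fingertips stand 73 mm ahead of it and the grasp point (between the pads) lies 54 mm ahead of it (manip.tips_ahead is the distance from the TCP to the fingertips, in m); z points along the fingers, y is the line along which they close (so a half turn about z gives the same grasp; the last joint's range is limited). The gripper opens to 85 mm and grips with 20 to 120 N. Pads are 22 mm wide; open, the fingers measure 114 mm over their backs; the gripper's body (76 mm by 85 mm) begins 54 mm behind the grasp point. The pads swing forward as they close: fully open they stand 13 mm farther back than shut.
Start: joints at [0.952, 0.527, 1.433, -0, 1.181, -0.178], TCP at [0.267, 0.565, 0.304] pointing down, gripper open.
Joint ranges: [-3.08, 3.08], [-0.75, 2.2], [0.22, 2.44], [-1.43, 4.57], [0, 2.65], [-2.85, 2.85]. Speed limits (rad/s): [2.79, 2.79, 3.14, 3.14, 3.14, 3.14].

INTERFACE

Orientations are given as a unit quaternion [x, y, z, w].
In Python, from station import sense, eyes, workorder, manip gives the robot as it stands.
- The arm moves only by the shell command python3 -m inch 'ROWS' [OPENING] [FORCE]. ROWS is JSON, a list of rows, each an object of numbers: "dx", "dy", "dz": the shift along the tool's x, y, z in cm; "wx", "wy", "wz": the turn, a rotation vector about the tool's x, y, z in degrees. In form: [{"dx": .., "dy": .., "dz": .., "wx": .., "wy": .., "wz": ..}, ...]. A call has 1 to 10 rows; each row shifts and turns the commanded pose from where the row before left it, along the tool's axes as they then stand; what a row does not reach is not made up. A row lasts 1/8 s, in which the tool goes at most 62.5 mm and 10.7 degrees, less where a joint would pass 70% of its speed; a pose out of reach is approached as far as the arm can. A call with a gripper value outside its range is refused whole. OPENING is the opening, from 0 (shut) to 1 (fully open), set as the call begins (- or left out, the last holds). The fingers move at their own pace and stop on an object; FORCE is the grip in N (left out, the last holds). Time passes only in rows, so rows that do not move let the fingers close. It gives the time, the measured TCP pose, the force, the opening and the grip force at its end, in the units of the state.
- sense(): the state, without advancing time (a new reading comes with each control period).
- eyes.snapshot(name): name is "scene" or "top" or "wrist"; returns the picture (400x640x3 uint8, red, green, blue); there is no depth.
- eyes.camera_params(name): a dict with "fx", "fy", "cx", "cy" (pixels), "rvec" (rotation vector, rad) and "tvec" (3), from world to camera coordinates, as OpenCV has them. Camera axes: x right, y down, z forward; pixel columns grow to the right and rows downward; lengths in m; the calibration is good to about 2 mm. A picture is of the moment at which its call begins: read the wrist's pose just before it. camera_params takes no time and is no camera call; for the wrist camera it gives the pose at the moment of the call.
- workorder.sign_off(): hands the job in; it is judged then, once.
The state is a dict: "t": time; "q": joint angles; "qd": joint speeds; "tau": joint torques, N m; "tcp_pos": TCP position; "tool_rot": TCP orientation; "force": force on the tool from outside, world axes, zero at the start; "ft_torque": the same for the moment, N m; "finger_gap": opening from 0.0 (shut) to 1.0 (fully open); "gripper_force": force on a finger pad.
Only numpy, scipy, OpenCV 4.12 (cv2) and the standard library are available. Lean on these libraries where they do the work, as an engineer would, in place of code of your own. Each camera call takes 0.05 s, during which the arm holds its last target. There are 200 camera calls.

TASK

Pick up the empty blue drying tray by its handle and stack it on the white tray that holds the yellow pumpkin slices, lined up so that its four corner pins are down in the sockets of the tray below and it sits fully home and level. Lower it into place rather than dropping it, leave the pumpkin tray where it stands, and do not disturb the white tray with the green gourd slices.

Things in the scene. Friction and masses are not known exactly. Their poses are not given: they have to be found in the camera images.
- blue_tray_grip (a point): Centre of the black handle bar of the empty blue tray (0.35 kg, loose), 49 mm above its pin tips and the table. Bar over the tray's middle, along its x: 110 long, 14 wide, 14 high; 24 mm free below it. Tray 190 (x) x 150 (y) x 64 mm, z up, the same after a half turn. Under each corner a pin, 12 mm across, 14 long, tapered tip, 75 mm (x) and 55 mm (y) from the centre.
- pumpkin_tray_grip (a point): Centre of the grey handle bar of the white tray of yellow pumpkin slices, loose, 0.8 kg; same shape and axes as the blue one. 40 mm square corner posts end 15 mm above this point, each with an open socket on top, 32 mm square, 16 deep, over the pins' places (pins have 10 mm play). A tray seated on it has its handle centre 50 mm above this one, posts resting on the socket rims.
- gourd_tray_grip (a point): Centre of the grey handle bar of the white tray of green gourd slices, loose, 0.8 kg; same shape and axes; not to be used. The three trays stand on the table side by side in any order. In all of them the corner posts end 15 mm above the bar's centre, the low rims 21 mm below it, and the bar has 40 mm or more free on either side.
Things that resemble listed ones, but are neither listed nor needed, are in the scene too. Of the things that look like the part that bears blue_tray_grip, take the one that is farthest from the robot's base at the start.

How it is judged:
By the outcome, as a careful person would: the job done as asked, in the order asked, and still so for the second after the job is handed in, with the robot touching nothing.
It also fails if it takes over 48 s, if anything falls off the work surface, if the arm or the gripper's body presses on something with over 40 N, if the wrist force passes 120 N, or if a joint passes its speed limit or range.

## Working session

There is one attempt and no reset: what is moved stays moved. The work goes in short steps, Python scripts to look and compute and a shell command to move; the robot and the scene stay as the last step left them, time stands still between calls to the robot, and variables do not carry over. Pictures are saved under pics/ and viewed, at most 10 in all, crops included, and the job is handed in when it is done.

```bash
mkdir -p pics; cat > h.py <<'E'
import numpy as np, cv2
from station import sense, eyes, workorder, manip
def cam(n):
    p=eyes.camera_params(n); K=np.array([[p['fx'],0,p['cx']],[0,p['fy'],p['cy']],[0,0,1]])
    return K,cv2.Rodrigues(np.array(p['rvec'],float))[0],np.array(p['tvec'],float).ravel()
def ray(n,uv,z,c=None):
    K,R,t=c or cam(n); C=-R.T@t
    d=R.T@np.linalg.solve(K,[uv[0],uv[1],1.]); return C+d*(z-C[2])/d[2]
def proj(n,P,c=None):
    K,R,t=c or cam(n); q=K@(R@np.array(P)+t); return q[:2]/q[2]
def save(n,f):
    im=eyes.snapshot(n); cv2.imwrite('pics/'+f,im[:,:,::-1]); return im
E
python3 - <<'E'
from h import *
a=save('scene','s0.png');b=save('top','t0.png')
for n in('scene','top','wrist'):
    K,R,t=cam(n);print(n,K[0,0],(-R.T@t).round(3),R[2].round(2))
print(sense())
E
```

```text
scene 372.1463248547666 [ 0.781 -0.307  0.825] [-0.4   0.34 -0.85]
top 425.7134857733439 [0.192 0.003 1.205] [ 0.18  0.   -0.98]
wrist 318.8640065506385 [0.189 0.601 0.373] [ 0.3  -0.14 -0.94]
{'t': 0.1, 'q': array([ 9.51467853e-01,  5.28381054e-01,  1.43377592e+00,  3.54972075e-05,
        1.18138053e+00, -1.78483805e-01]), 'qd': array([ 0.00031101, -0.00165328, -0.00306004, -0.00164558, -0.0005535 ,
       -0.00064489]), 'tau': array([ 2.14952474e-04, -4.43303382e+01, -1.78585589e+01, -2.22057051e-04,
        3.82498067e-03,  2.44359711e-05]), 'tcp_pos': array([0.26635342, 0.56485279, 0.30302594]), 'tool_rot': array([ 2.18648246e-01,  9.75803258e-01, -8.89700809e-04, -3.92824508e-04]), 'force': array([0.47691713, 0.20263316, 0.42083912]), 'ft_torque': array([ 0.04752672, -0.00495595,  0.01478409]), 'gripper_force': 0.0, 'finger_gap': 0.9968925906409912}
```

View pics/t0.png

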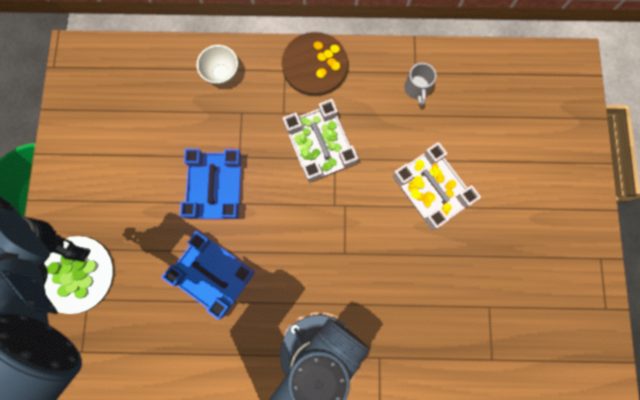

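View pics/s0.png

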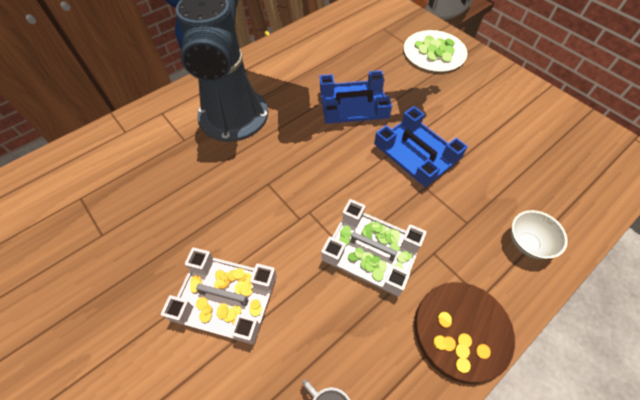

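The top view shows two blue trays, at (213,185) and (208,275), with the base at about (320,380). The one at (213,185) looks farther from the base. White trays: gourd at (320,142), pumpkin at (437,187). In the scene view the blue trays are at (420,148) and (355,98), gourd at (374,247), pumpkin at (220,296).

```bash
cat > m.py <<'E'
from h import *
def dark(im,box,thr=60,amin=15,amax=900):
    x0,y0,x1,y1=box; c=im[y0:y1,x0:x1].max(2)
    n,l,s,ce=cv2.connectedComponentsWithStats((c<thr).astype(np.uint8),connectivity=4)
    out=[]
    for i in range(1,n):
        if amin<s[i,4]<amax:
            r=cv2.minAreaRect(np.argwhere(l==i)[:,::-1].astype(np.float32))
            out.append((ce[i]+[x0,y0],s[i,4],np.round(r[1],1),cv2.boxPoints(r)+[x0,y0]))
    return out
E
python3 - <<'E'
from m import *
B={'top':{'far':(178,145,248,223),'near':(160,228,258,322),'pump':(390,140,485,232),'gourd':(280,97,360,183)},
'scene':{'far':(370,105,470,190),'pump':(160,245,278,345),'gourd':(320,200,428,295)}}
for n in B:
    im=cv2.imread(f'pics/{n[0]}0.png')
    for k,b in B[n].items():
        for c,a,wh,_ in dark(im,b,70 if k in('far','near') else 90):
            print(n,k,c.round(1),a,wh,ray(n,c,.064)[:2].round(4),ray(n,c,.056)[:2].round(4))
im=cv2.imread('pics/t0.png')
w=[]
for k in('far','pump'):
    x0,y0,x1,y1=B['top'][k]; w.append(cv2.resize(im[y0:y1,x0:x1],(390,390),interpolation=cv2.INTER_CUBIC))
cv2.imwrite('pics/c1.png',np.hstack(w))
E
```

```text
top far [191.1 155.5] 52 [7. 7.] [0.5308 0.3637] [0.5332 0.3663]
top far [230.6 156.1] 55 [6. 7.] [0.531  0.2538] [0.5334 0.2556]
top far [211.3 183.8] 122 [ 4.7 36.1] [0.451  0.3025] [0.4528 0.3046]
top far [187.4 208.4] 63 [7. 7.] [0.3812 0.3629] [0.3826 0.3654]
top far [227.6 209.1] 55 [6. 7.] [0.3815 0.2537] [0.3828 0.2555]
top near [196.9 241.4] 86 [9.2 9.2] [0.2922 0.3308] [0.2929 0.3331]
top near [208.9 274.6] 195 [40.2  5.6] [0.2051 0.2931] [0.2052 0.2951]
top near [242.  273.2] 108 [10.  10.8] [0.2104 0.2058] [0.2105 0.2072]
top near [171.9 274.6] 91 [9.2 9.9] [0.2034 0.3909] [0.2035 0.3936]
top near [216.3 308.5] 71 [8.  8.6] [0.1186 0.2681] [0.1181 0.27  ]
top pump [436.1 151.7] 47 [7.6 5.8] [ 0.5534 -0.3182] [ 0.5559 -0.3204]
top pump [404.4 173.1] 51 [7.6 6.4] [ 0.4904 -0.2288] [ 0.4925 -0.2304]
top pump [469.6 195.2] 54 [8.4 6.2] [ 0.4313 -0.4056] [ 0.433  -0.4085]
top pump [437.5 217.7] 54 [8.  6.4] [ 0.3677 -0.3157] [ 0.3689 -0.3179]
top gourd [327.7 107.7] 49 [6.5 7.2] [ 0.6785 -0.0144] [ 0.682  -0.0145]
top gourd [291.8 121.4] 53 [6.6 7.6] [0.6356 0.0864] [0.6387 0.
[... 624 characters left out ...]
2308] [ 0.4894 -0.23  ]
scene pump [174.7 307.6] 138 [ 9.8 14.8] [ 0.4347 -0.4063] [ 0.431  -0.4073]
scene pump [243.7 326.7] 164 [11.7 13.9] [ 0.5557 -0.32  ] [ 0.5534 -0.3201]
scene gourd [353.4 209.6] 76 [10.3  7.2] [0.4999 0.0249] [0.4969 0.0284]
scene gourd [414.1 235.7] 90 [11.8  7.4] [0.6375 0.0837] [0.636  0.0878]
scene gourd [352.8 239.7] 18 [3.6 4.5] [ 0.556  -0.0285] [ 0.5536 -0.0255]
scene gourd [333.  248.1] 100 [10.7  8.9] [ 0.5427 -0.0754] [ 0.5402 -0.073 ]
scene gourd [391.5 257.5] 16 [2.5 5.1] [0.6413 0.0073] [0.6399 0.0106]
scene gourd [326.1 266.6] 21 [2.7 7.2] [ 0.5656 -0.115 ] [ 0.5634 -0.113 ]
scene gourd [396.8 277.5] 126 [13.   9.4] [ 0.6801 -0.0165] [ 0.679  -0.0134]
```

View pics/c1.png

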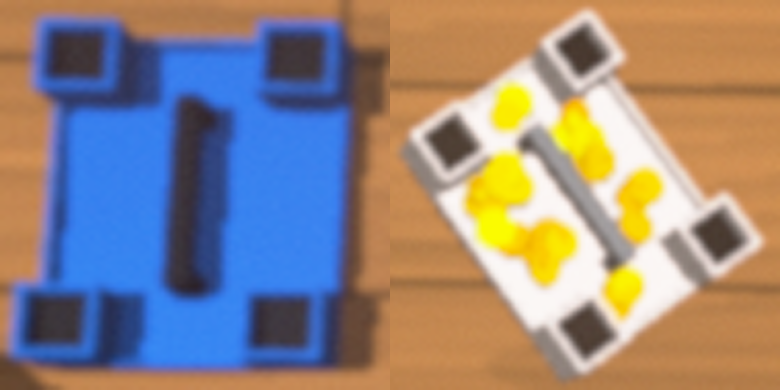

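Candidates: far blue (213,185) gives centre (0.457,0.306), r 0.55. Near blue (208,275) gives centre (0.206,0.299), r 0.36. I choose the far one: the crop shows it empty, with its bar along x and socket spacing of 150 x 110 mm as given. Pumpkin is at (0.462,-0.318), yaw 35.5°. Next I move over the blue tray.

```bash
python3 -m inch '[{"wz":-8.4},{"wz":-8.4},{"wz":-8.5},{"dx":-2.7,"dy":-3.7},{"dx":-2.7,"dy":-3.7},{"dx":-2.7,"dy":-3.7},{"dx":-2.7,"dy":-3.7},{"dx":-2.7,"dy":-3.7},{"dx":-2.7,"dy":-3.7},{"dx":-2.7,"dy":-3.7,"dz":2}]' 1 60
python3 - <<'E'
from m import *
s=sense();c=cam('wrist');im=save('wrist','w1.png')
from scipy.spatial.transform import Rotation as Ro
print(s['tcp_pos'],Ro.from_quat(s['tool_rot']).as_matrix().round(4))
for p,a,wh,_ in dark(im,(0,0,640,400),60,60,20000): print(p.round(1),a,wh,ray('wrist',p,.064,c)[:2].round(4),ray('wrist',p,.056,c)[:2].round(4))
E
```

```text
[0.26635342 0.56485279 0.30302594] [[-9.044e-01  4.267e-01 -1.200e-03]
 [ 4.267e-01  9.044e-01 -1.600e-03]
 [ 4.000e-04 -1.900e-03 -1.000e+00]]
[611.3  83.4] 5840 [119.  74.] [0.2965 0.8393] [0.2993 0.8455]
[  2.8 171.2] 143 [22.  7.] [0.1233 0.278 ] [0.1216 0.2697]
[145.9 190.6] 571 [24. 30.] [0.2009 0.3954] [0.2012 0.3901]
[181.7 195.5] 65 [23.9  7.3] [0.2208 0.4255] [0.2216 0.4209]
[251.6 200.2] 252 [ 5.4 63.1] [0.2556 0.4878] [0.2574 0.4849]
[ 21.2 211.9] 245 [41.1  6.3] [0.1648 0.2639] [0.1642 0.2552]
[ 86.4 223. ] 2068 [119.3  25.9] [0.2038 0.3174] [0.2041 0.31  ]
[176.1 268.9] 395 [15.9 65.3] [0.2907 0.3719] [0.2933 0.366 ]
[ 43.9 258.2] 938 [29.3 44. ] [0.2176 0.2479] [0.2184 0.2387]
[ 11.1 263.3] 423 [21. 25.] [0.2072 0.2106] [0.2076 0.2005]
[147.4 279.4] 416 [17. 27.] [0.2883 0.335 ] [0.2908 0.3281]
[630.  314.1] 417 [22.  23.4] [0.5673 0.819 ] [0.5771 0.8247]invalid input at $[0]: expected keys dx, dy, dz, wx, wy, wz
```

View pics/w1.png

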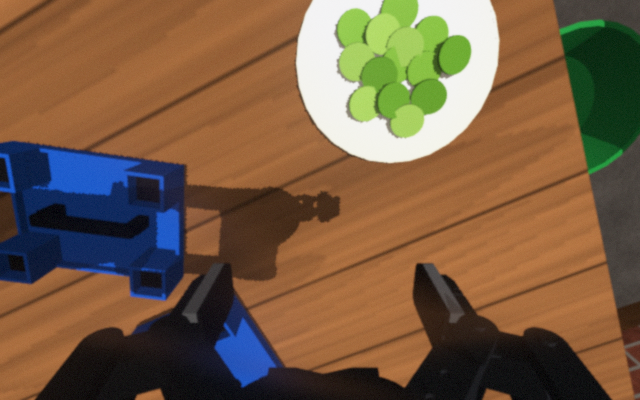

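The move was refused because every row needs all six keys. The wrist picture is therefore the start view: the near blue tray at (90,215), a plate, and the edge of the far tray at (240,350).

```bash
python3 -m inch '[{"dx":0,"dy":0,"dz":0,"wx":0,"wy":0,"wz":-8.4},{"dx":0,"dy":0,"dz":0,"wx":0,"wy":0,"wz":-8.4},{"dx":0,"dy":0,"dz":0,"wx":0,"wy":0,"wz":-8.5},{"dx":-2.7,"dy":-3.7,"dz":0,"wx":0,"wy":0,"wz":0},{"dx":-2.7,"dy":-3.7,"dz":0,"wx":0,"wy":0,"wz":0},{"dx":-2.7,"dy":-3.7,"dz":0,"wx":0,"wy":0,"wz":0},{"dx":-2.7,"dy":-3.7,"dz":0,"wx":0,"wy":0,"wz":0},{"dx":-2.7,"dy":-3.7,"dz":0,"wx":0,"wy":0,"wz":0},{"dx":-2.7,"dy":-3.7,"dz":0,"wx":0,"wy":0,"wz":0},{"dx":-2.7,"dy":-3.7,"dz":2,"wx":0,"wy":0,"wz":0}]' 1 60
python3 - <<'E'
from m import *
s=sense();c=cam('wrist');im=save('wrist','w2.png')
from scipy.spatial.transform import Rotation as Ro
print(s['t'],s['tcp_pos'],Ro.from_quat(s['tool_rot']).as_matrix().round(4))
for p,a,wh,_ in dark(im,(0,0,640,400),60,60,20000): print(p.round(1),a,wh,ray('wrist',p,.064,c)[:2].round(4),ray('wrist',p,.056,c)[:2].round(4))
E
```

```text
t: 1.4
tcp_pos: [0.4574, 0.3056, 0.285]
tool_rot: [-0.0, 1.0, 0.001, 0.002]
force: [0.1, 0.9, 0.4]
finger_gap: 0.997
gripper_force: 0.0
1.4 [0.45744825 0.30555281 0.28495405] [[-1.0e+00 -9.0e-04  3.7e-03]
 [-9.0e-04  1.0e+00  1.6e-03]
 [-3.7e-03  1.6e-03 -1.0e+00]]
[356.8   2.3] 68 [ 7. 14.] [0.3082 0.3322] [0.3065 0.333 ]
[261.3  98.4] 921 [33.6 28.9] [0.3811 0.2519] [0.3813 0.2505]
[386.5  98.2] 904 [32. 29.] [0.3808 0.3607] [0.381  0.3623]
[323.1 173.2] 974 [107.  10.] [0.448  0.3057] [0.4502 0.3058]
[123.4 122.9] 91 [ 2. 45.] [0.4021 0.1279] [0.403  0.1231]
[ 47.1 218.6] 320 [31.9 10.5] [0.4945 0.0338] [0.4979 0.0263]
[272.9 243.4] 156 [22.7 12.1] [0.5215 0.255 ] [0.5257 0.2536]
[376.9 247.9] 462 [18. 24.] [0.5266 0.3609] [0.5309 0.3624]
```

View pics/w2.png

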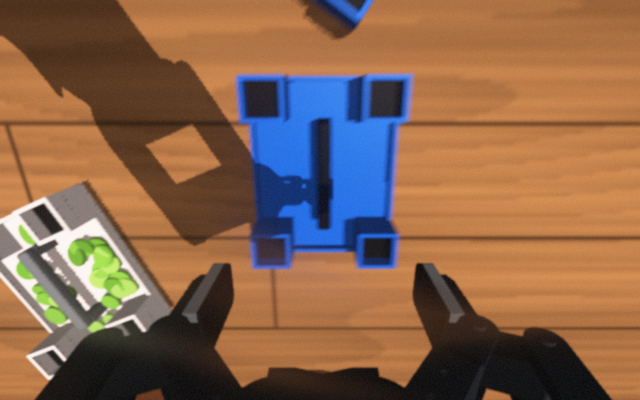

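The wrist view shows the bar at (323,173), sockets around it, y 0.3058, directly under the tool. I go down and close.

```bash
Z='' ; python3 -m inch '[{"dx":0,"dy":0,"dz":3.5,"wx":0,"wy":0,"wz":0},{"dx":0,"dy":0,"dz":3.5,"wx":0,"wy":0,"wz":0},{"dx":0,"dy":0,"dz":3.5,"wx":0,"wy":0,"wz":0},{"dx":0,"dy":0,"dz":3,"wx":0,"wy":0,"wz":0},{"dx":0,"dy":0,"dz":2,"wx":0,"wy":0,"wz":0},{"dx":0,"dy":0,"dz":1.5,"wx":0,"wy":0,"wz":0},{"dx":0,"dy":0,"dz":1.1,"wx":0,"wy":0,"wz":0},{"dx":0,"dy":0,"dz":0,"wx":0,"wy":0,"wz":0}]' 0.6 60
python3 -m inch '[{"dx":0,"dy":0,"dz":0,"wx":0,"wy":0,"wz":0},{"dx":0,"dy":0,"dz":0,"wx":0,"wy":0,"wz":0},{"dx":0,"dy":0,"dz":0,"wx":0,"wy":0,"wz":0},{"dx":0,"dy":0,"dz":0,"wx":0,"wy":0,"wz":0},{"dx":0,"dy":0,"dz":0,"wx":0,"wy":0,"wz":0},{"dx":0,"dy":0,"dz":0,"wx":0,"wy":0,"wz":0},{"dx":0,"dy":0,"dz":0,"wx":0,"wy":0,"wz":0},{"dx":0,"dy":0,"dz":0,"wx":0,"wy":0,"wz":0}]' 0 60
```

```text
t: 2.45
tcp_pos: [0.4556, 0.3063, 0.1024]
tool_rot: [-0.0, 1.0, -0.0, -0.001]
force: [-0.1, -0.5, 0.4]
finger_gap: 0.599
gripper_force: 0.0
t: 3.45
tcp_pos: [0.4564, 0.3067, 0.1038]
tool_rot: [-0.0, 1.0, 0.0, 0.001]
force: [0.6, 0.1, 5.8]
finger_gap: 0.148
gripper_force: 59.7
```

The bar is gripped (gap 0.148 × 85 mm ≈ 13 mm). I lift gently.

```bash
python3 -m inch '[{"dx":0,"dy":0,"dz":-0.5,"wx":0,"wy":0,"wz":0},{"dx":0,"dy":0,"dz":-1,"wx":0,"wy":0,"wz":0},{"dx":0,"dy":0,"dz":-2,"wx":0,"wy":0,"wz":0},{"dx":0,"dy":0,"dz":-2.5,"wx":0,"wy":0,"wz":0},{"dx":0,"dy":0,"dz":-2.5,"wx":0,"wy":0,"wz":0},{"dx":0,"dy":0,"dz":-2.5,"wx":0,"wy":0,"wz":0},{"dx":0,"dy":0,"dz":-2,"wx":0,"wy":0,"wz":0},{"dx":0,"dy":0,"dz":-1.5,"wx":0,"wy":0,"wz":0},{"dx":0,"dy":0,"dz":-0.5,"wx":0,"wy":0,"wz":0},{"dx":0,"dy":0,"dz":0,"wx":0,"wy":0,"wz":0}]'
python3 - <<'E'
from m import *
im=save('scene','s2.png')
cv2.imwrite('pics/s2c.png',im[20:320,150:550,::-1])
E
```

```text
t: 4.7
tcp_pos: [0.4556, 0.3063, 0.2528]
tool_rot: [-0.0, 1.0, -0.0, -0.0]
force: [0.7, -0.5, -4.5]
finger_gap: 0.149
gripper_force: 58.7
```

View pics/s2c.png

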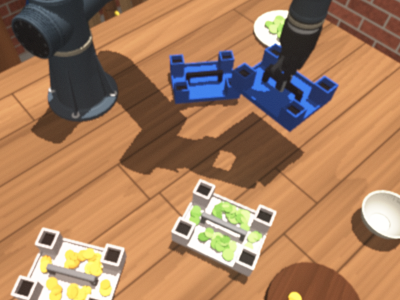

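The tray hangs level in the gripper at about (285,90) in the crop. I carry it across at height.

```bash
python3 -m inch '[{"dx":0,"dy":-1.5,"dz":0,"wx":0,"wy":0,"wz":0},{"dx":0,"dy":-3,"dz":0,"wx":0,"wy":0,"wz":0},{"dx":0,"dy":-4,"dz":0,"wx":0,"wy":0,"wz":0},{"dx":0,"dy":-4,"dz":0,"wx":0,"wy":0,"wz":0},{"dx":0,"dy":-4,"dz":0,"wx":0,"wy":0,"wz":0},{"dx":0,"dy":-4,"dz":0,"wx":0,"wy":0,"wz":0},{"dx":0,"dy":-4,"dz":0,"wx":0,"wy":0,"wz":0},{"dx":0,"dy":-4,"dz":0,"wx":0,"wy":0,"wz":0},{"dx":0,"dy":-4,"dz":0,"wx":0,"wy":0,"wz":0},{"dx":0,"dy":-4,"dz":0,"wx":0,"wy":0,"wz":0}]'
python3 -m inch '[{"dx":0,"dy":-4,"dz":0,"wx":0,"wy":0,"wz":0},{"dx":0,"dy":-4,"dz":0,"wx":0,"wy":0,"wz":0},{"dx":0,"dy":-4,"dz":0,"wx":0,"wy":0,"wz":0},{"dx":0,"dy":-4,"dz":0,"wx":0,"wy":0,"wz":0},{"dx":-0.3,"dy":-4,"dz":0,"wx":0,"wy":0,"wz":0},{"dx":-0.3,"dy":-3,"dz":0,"wx":0,"wy":0,"wz":0},{"dx":0,"dy":-2,"dz":0,"wx":0,"wy":0,"wz":0},{"dx":0,"dy":-0.9,"dz":0,"wx":0,"wy":0,"wz":0},{"dx":0,"dy":0,"dz":0,"wx":0,"wy":0,"wz":2},{"dx":0,"dy":0,"dz":0,"wx":0,"wy":0,"wz":5.5}]'
python3 -m inch '[{"dx":0,"dy":0,"dz":0,"wx":0,"wy":0,"wz":8},{"dx":0,"dy":0,"dz":0,"wx":0,"wy":0,"wz":8},{"dx":0,"dy":0,"dz":0,"wx":0,"wy":0,"wz":8},{"dx":0,"dy":0,"dz":0,"wx":0,"wy":0,"wz":8},{"dx":0,"dy":0,"dz":0,"wx":0,"wy":0,"wz":8},{"dx":0,"dy":0,"dz":0,"wx":0,"wy":0,"wz":8},{"dx":0,"dy":0,"dz":0,"wx":0,"wy":0,"wz":8},{"dx":0,"dy":0,"dz":0,"wx":0,"wy":0,"wz":8},{"dx":0,"dy":0,"dz":0,"wx":0,"wy":0,"wz":8},{"dx":0,"dy":0,"dz":0,"wx":0,"wy":0,"wz":8}]'
python3 -m inch '[{"dx":0,"dy":0,"dz":0,"wx":0,"wy":0,"wz":8},{"dx":0,"dy":0,"dz":0,"wx":0,"wy":0,"wz":8},{"dx":0,"dy":0,"dz":0,"wx":0,"wy":0,"wz":8},{"dx":0,"dy":0,"dz":0,"wx":0,"wy":0,"wz":8},{"dx":0,"dy":0,"dz":0,"wx":0,"wy":0,"wz":8},{"dx":0,"dy":0,"dz":0,"wx":0,"wy":0,"wz":8},{"dx":0,"dy":0,"dz":0,"wx":0,"wy":0,"wz":6},{"dx":0,"dy":0,"dz":0,"wx":0,"wy":0,"wz":3},{"dx":0,"dy":0,"dz":0,"wx":0,"wy":0,"wz":0},{"dx":0,"dy":0,"dz":0,"wx":0,"wy":0,"wz":0}]'
python3 - <<'E'
from m import *
from scipy.spatial.transform import Rotation as Ro
s=sense();R=Ro.from_quat(s['tool_rot']).as_matrix()
print(s['t'],s['tcp_pos'],s['q'],np.degrees(np.arctan2(R[1,0],R[0,0])),R.round(4))
im=save('scene','s3.png');im2=save('wrist','w3.png');im3=save('top','t3.png')
cv2.imwrite('pics/s3c.png',np.hstack([im[:,80:400],im2[:,:,:][:, 120:520]])[:,:,::-1])
E
```

```text
t: 6.0
tcp_pos: [0.4552, -0.0604, 0.2525]
tool_rot: [-0.0, 1.0, 0.0, -0.001]
force: [0.8, 0.2, -3.5]
finger_gap: 0.155
gripper_force: 58.8
t: 7.25
tcp_pos: [0.4619, -0.3161, 0.2527]
tool_rot: [0.067, 0.998, 0.001, -0.001]
force: [-0.4, 0.8, -3.5]
finger_gap: 0.15
gripper_force: 58.8
t: 8.5
tcp_pos: [0.4621, -0.3157, 0.2528]
tool_rot: [0.693, 0.721, 0.0, -0.001]
force: [0.5, -0.9, -2.7]
finger_gap: 0.152
gripper_force: 58.9
t: 9.75
tcp_pos: [0.4622, -0.3167, 0.2529]
tool_rot: [0.952, 0.306, -0.0, -0.0]
force: [1.2, 0.1, -3.8]
finger_gap: 0.151
gripper_force: 58.8
9.75 [ 0.46224535 -0.31672498  0.25292293] [-8.00171756e-01  5.07076986e-01  1.64782703e+00  1.30675172e-04
  9.87352943e-01  1.48989498e-01] 35.612939150275665 [[ 8.130e-01  5.823e-01 -4.000e-04]
 [ 5.823e-01 -8.130e-01  6.000e-04]
 [ 0.000e+00 -7.000e-04 -1.000e+00]]
```

View pics/s3c.png

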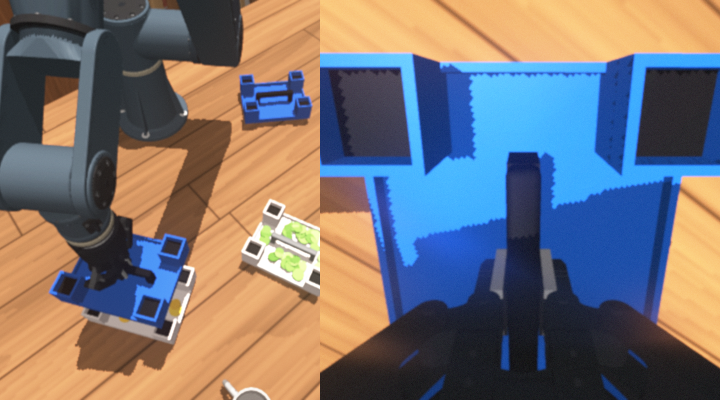

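The blue tray is over the pumpkin tray. Its sockets are at about (148,285), (252,247), (232,307) in the scene view. I measure the held tray against the tool and the target.

```bash
python3 - <<'E'
from m import *
from scipy.spatial.transform import Rotation as Ro
s=sense();R=Ro.from_quat(s['tool_rot']).as_matrix();T=s['tcp_pos']
z=T[2]-.0545+.015
for n,f,b in(('wrist','w3',(0,0,640,200)),('scene','s3',(125,230,280,330)),('top','t3',(385,130,500,240))):
    im=cv2.imread(f'pics/{f}.png')
    for th in ((60,) if n!='wrist' else (75,)):
      for p,a,wh,_ in dark(im,b,th,25,12000):
        P=ray(n,p,z); print(n,p.round(1),a,wh,P[:2].round(4),'tool mm',(1000*R.T@(P-T))[:2].round(1), 'z.064',ray(n,p,.064)[:2].round(4))
E
```

```text
wrist [144.2 115.8] 1180 [88.  22.2] [ 0.489 -0.225] tool mm [ 75.4 -59.6] z.064 [ 0.4319 -0.1658]
wrist [152.4  71.6] 94 [ 6. 24.] [ 0.5031 -0.2212] tool mm [ 89.1 -54.5] z.064 [ 0.4652 -0.1568]
wrist [177.9  71.4] 56 [16.  4.] [ 0.5079 -0.2278] tool mm [ 89.2 -46.3] z.064 [ 0.4766 -0.1724]
wrist [194.8  71.8] 38 [9. 5.] [ 0.5109 -0.2322] tool mm [ 89.1 -40.9] z.064 [ 0.4838 -0.1829]
wrist [475.5 111.9] 5809 [70.  93.8] [ 0.5542 -0.3137] tool mm [76.8 50.5] z.064 [ 0.586  -0.3758]
wrist [337.  192.7] 60 [14.  5.] [ 0.5047 -0.2932] tool mm [48.6  5.1] z.064 [ 0.4691 -0.3272]
scene [145.4 232.1] 37 [10.1  4.7] [ 0.346  -0.3618] tool mm [-120.5  -31.5] z.064 [ 0.2397 -0.3752]
scene [167.9 233.4] 167 [11. 31.] [ 0.3748 -0.3316] tool mm [-79.5 -39.3] z.064 [ 0.2755 -0.3377]
scene [191.8 259.3] 2078 [69.3 61.4] [ 0.4469 -0.3234] tool mm [-16.1  -4.1] z.064 [ 0.3652 -0.3274]
scene [251.9 246.9] 143 [12.9 11.6] [ 0.495  -0.2297] tool mm [ 77.6 -52.3] z.064 [ 0.4251 -0.2109]
scene [146.7 285.3] 199 [11.6 18.3] [ 0.4389 -0.4048] tool mm [-69.9  57.5] z.064 [ 0.3553 -0.4287]
scene [166.7 283.6] 35 [4.6 7.5] [ 0.458  -0.3777] tool mm [-38.7  46.6] z.064 [ 0.379 -0.395]
scene [228.9 306.7] 218 [13.6 17.1] [ 0.5583 -0.3183] tool mm [77.5 56.6] z.064 [ 0.5038 -0.3211]
scene [173.1 312.3] 46 [9.9 4.4] [ 0.5078 -0.3923] tool mm [-6.6 87.5] z.064 [ 0.4411 -0.4132]
scene [245.6 325.6] 72 [14.  8.] [ 0.6006 -0.3141] tool mm [114.4  77.9] z.064 [ 0.5565 -0.3159]
```

The held tray sits about 1–2 mm along tool x. I need roughly -3 mm in tool x, with ±10 mm play. I lower to just above the sockets and look.

```bash
python3 -m inch '[{"dx":-0.3,"dy":0,"dz":0.5,"wx":0,"wy":0,"wz":0},{"dx":0,"dy":0,"dz":1.2,"wx":0,"wy":0,"wz":0},{"dx":0,"dy":0,"dz":1.5,"wx":0,"wy":0,"wz":0},{"dx":0,"dy":0,"dz":1.5,"wx":0,"wy":0,"wz":0},{"dx":0,"dy":0,"dz":1.2,"wx":0,"wy":0,"wz":0},{"dx":0,"dy":0,"dz":1,"wx":0,"wy":0,"wz":0},{"dx":0,"dy":0,"dz":0.6,"wx":0,"wy":0,"wz":0},{"dx":0,"dy":0,"dz":0.2,"wx":0,"wy":0,"wz":0},{"dx":0,"dy":0,"dz":0,"wx":0,"wy":0,"wz":0}]'
python3 - <<'E'
from m import *
im=save('scene','s4.png');print(sense()['tcp_pos'])
cv2.imwrite('pics/s4c.png',cv2.resize(im[220:360,120:300,::-1],(720,560),interpolation=cv2.INTER_CUBIC))
for p,a,wh,_ in dark(im,(125,230,300,350),70,25,900): print(p.round(1),a,wh)
E
```

```text
t: 11.02
tcp_pos: [0.46, -0.3195, 0.1761]
tool_rot: [0.952, 0.305, 0.0, 0.0]
force: [0.1, 0.2, -3.2]
finger_gap: 0.153
gripper_force: 58.8
[ 0.46004393 -0.31951723  0.17625125]
[255.9 263. ] 153 [12.9 12.4]
[161.3 298.2] 183 [11.5 16.8]
[181.3 297.6] 45 [8. 6.]
[235.8 318. ] 195 [12.7 15.7]
```

View pics/s4c.png

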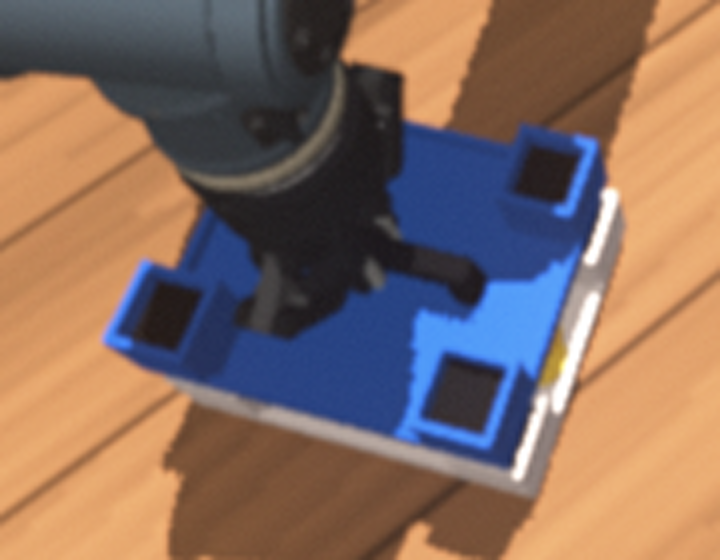

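The blue tray hovers over the white tray; its sockets are at (256,263), (161,298) and (236,318). I compare those three with the pumpkin sockets seen by the same camera.

```bash
python3 - <<'E'
from h import *
A=[(255.9,263),(161.3,298.2),(235.8,318)];Bp=[(262.2,274.9),(174.7,307.6),(243.7,326.7)]
a=np.array([ray('scene',p,.1366)[:2] for p in A]);b=np.array([ray('scene',p,.064)[:2] for p in Bp])
d=(b-a)*1000;print(d.round(1),d.mean(0))
c,s=np.cos(np.radians(35.6)),np.sin(np.radians(35.6))
print('tool',(np.array([[c,s],[s,-c]])@d.mean(0)).round(1))
E
```

```text
[[ 0.1  2.7]
 [-1.5  1.2]
 [ 0.3  1.2]] [-0.33286462  1.71338831]
tool [ 0.7 -1.6]
```

It is aligned within 2 mm and the yaw is good. I lower slowly, with a -1 mm tool-y trim.

```bash
python3 -m inch '[{"dx":0,"dy":-0.1,"dz":0.3,"wx":0,"wy":0,"wz":0},{"dx":0,"dy":0,"dz":0.3,"wx":0,"wy":0,"wz":0},{"dx":0,"dy":0,"dz":0.3,"wx":0,"wy":0,"wz":0},{"dx":0,"dy":0,"dz":0.3,"wx":0,"wy":0,"wz":0},{"dx":0,"dy":0,"dz":0.2,"wx":0,"wy":0,"wz":0},{"dx":0,"dy":0,"dz":0.2,"wx":0,"wy":0,"wz":0},{"dx":0,"dy":0,"dz":0.2,"wx":0,"wy":0,"wz":0},{"dx":0,"dy":0,"dz":0,"wx":0,"wy":0,"wz":0}]'
python3 -m inch '[{"dx":0,"dy":0,"dz":0.1,"wx":0,"wy":0,"wz":0},{"dx":0,"dy":0,"dz":0.1,"wx":0,"wy":0,"wz":0},{"dx":0,"dy":0,"dz":0,"wx":0,"wy":0,"wz":0}]'
```

```text
t: 12.08
tcp_pos: [0.4592, -0.3185, 0.1577]
tool_rot: [0.952, 0.305, -0.0, -0.0]
force: [-1.0, 0.7, -3.5]
finger_gap: 0.15
gripper_force: 58.9
t: 12.45
tcp_pos: [0.4593, -0.3185, 0.1558]
tool_rot: [0.952, 0.305, -0.0, -0.0]
force: [-0.8, 0.1, -3.1]
finger_gap: 0.146
gripper_force: 58.9
```

Still only the tray's weight, and the pins are well below the rims. I continue in 0.5 mm steps.

```bash
for i in 1; do python3 -m inch '[{"dx":0,"dy":0,"dz":0.05,"wx":0,"wy":0,"wz":0},{"dx":0,"dy":0,"dz":0.05,"wx":0,"wy":0,"wz":0},{"dx":0,"dy":0,"dz":0,"wx":0,"wy":0,"wz":0}]'; done
python3 -c "
from h import *
f=sense()['force'];print(f)"
```

```text
t: 12.82
tcp_pos: [0.4593, -0.3185, 0.1549]
tool_rot: [0.952, 0.305, -0.0, -0.0]
force: [0.2, -0.5, -4.3]
finger_gap: 0.152
gripper_force: 58.9
[ 0.20598024 -0.46161234 -4.31763551]
```

```bash
python3 -m inch '[{"dx":0,"dy":0,"dz":0.05,"wx":0,"wy":0,"wz":0},{"dx":0,"dy":0,"dz":0,"wx":0,"wy":0,"wz":0}]'; python3 -m inch '[{"dx":0,"dy":0,"dz":0.05,"wx":0,"wy":0,"wz":0},{"dx":0,"dy":0,"dz":0,"wx":0,"wy":0,"wz":0}]' | grep -E "tcp|force"
```

```text
t: 13.08
tcp_pos: [0.4593, -0.3185, 0.1544]
tool_rot: [0.952, 0.305, -0.0, -0.0]
force: [1.2, -0.4, -3.6]
finger_gap: 0.151
gripper_force: 58.9
tcp_pos: [0.4593, -0.3186, 0.154]
force: [0.3, 0.1, -2.3]
gripper_force: 59.0
```

```bash
python3 -m inch '[{"dx":0,"dy":0,"dz":0.05,"wx":0,"wy":0,"wz":0},{"dx":0,"dy":0,"dz":0,"wx":0,"wy":0,"wz":0}]' | grep -E "tcp|force"; python3 -m inch '[{"dx":0,"dy":0,"dz":0.05,"wx":0,"wy":0,"wz":0},{"dx":0,"dy":0,"dz":0,"wx":0,"wy":0,"wz":0}]' | grep -E "tcp|force"
```

```text
tcp_pos: [0.4593, -0.3186, 0.1539]
force: [-0.6, 0.8, 0.8]
gripper_force: 59.5
tcp_pos: [0.4593, -0.3186, 0.1538]
force: [-0.9, 1.1, 5.6]
gripper_force: 60.2
```

Contact at z 0.154, as expected for the seated height. I release, then retreat straight up.

```bash
python3 -m inch '[{"dx":0,"dy":0,"dz":0,"wx":0,"wy":0,"wz":0},{"dx":0,"dy":0,"dz":0,"wx":0,"wy":0,"wz":0},{"dx":0,"dy":0,"dz":0,"wx":0,"wy":0,"wz":0},{"dx":0,"dy":0,"dz":0,"wx":0,"wy":0,"wz":0},{"dx":0,"dy":0,"dz":0,"wx":0,"wy":0,"wz":0},{"dx":0,"dy":0,"dz":0,"wx":0,"wy":0,"wz":0}]' 0.6 | grep -E "force|gap"
python3 -m inch '[{"dx":0,"dy":0,"dz":-1,"wx":0,"wy":0,"wz":0},{"dx":0,"dy":0,"dz":-2,"wx":0,"wy":0,"wz":0},{"dx":0,"dy":0,"dz":-3,"wx":0,"wy":0,"wz":0},{"dx":0,"dy":0,"dz":-3,"wx":0,"wy":0,"wz":0},{"dx":-3,"dy":0,"dz":-3,"wx":0,"wy":0,"wz":0},{"dx":-4,"dy":0,"dz":-2,"wx":0,"wy":0,"wz":0},{"dx":-4,"dy":-3,"dz":0,"wx":0,"wy":0,"wz":0},{"dx":-2,"dy":-4,"dz":0,"wx":0,"wy":0,"wz":0},{"dx":0,"dy":-4,"dz":0,"wx":0,"wy":0,"wz":0},{"dx":0,"dy":-4,"dz":0,"wx":0,"wy":0,"wz":0}]'
python3 - <<'E'
from m import *
im=save('scene','s5.png');t=save('top','t5.png')
cv2.imwrite('pics/s5c.png',np.hstack([cv2.resize(im[230:360,130:300],(400,306)),cv2.resize(t[130:240,385:500],(320,306))])[:,:,::-1])
for p,a,wh,_ in dark(im,(140,230,300,350),70,25,900): print(p.round(1),a,wh,ray('scene',p,.114)[:2].round(4))
for p,a,wh,_ in dark(t,(385,130,500,240),70,25,900): print(p.round(1),a,wh,ray('top',p,.114)[:2].round(4))
E
```

```text
force: [-0.2, 0.0, -0.8]
finger_gap: 0.602
gripper_force: 0.0
t: 15.82
tcp_pos: [0.2653, -0.2712, 0.2935]
tool_rot: [0.952, 0.305, 0.0, 0.001]
force: [-0.3, -0.5, -0.1]
finger_gap: 0.603
gripper_force: 0.0
[189.8 249.3] 111 [ 9.4 12.5] [ 0.3704 -0.3183]
[258.  266.2] 133 [11.8 11.5] [ 0.4911 -0.2316]
[215.5 286.1] 373 [55.1  9.3] [ 0.4713 -0.3185]
[165.4 300.6] 152 [10.4 15.7] [ 0.4339 -0.4069]
[238.5 320.4] 182 [12.6 14.9] [ 0.5549 -0.3202]
[441.3 146.7] 50 [8.  6.1] [ 0.5519 -0.3185]
[408.3 169. ] 48 [7.6 6. ] [ 0.4887 -0.229 ]
[440.2 181.3] 92 [37.6  5.2] [ 0.4569 -0.3123]
[476.3 191.8] 52 [8.3 5.9] [ 0.4301 -0.4057]
[443.4 215.8] 47 [8.3 5.5] [ 0.3652 -0.3172]
```

View pics/s5c.png

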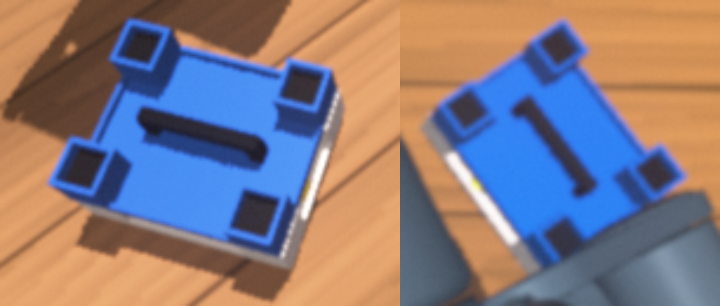

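The blue tray sits level on the pumpkin tray. At z = 0.114 its four sockets match the pumpkin sockets measured at the start to within 1–2 mm in both views, so it is home and the lower tray has not moved. The robot is clear.

```bash
python3 -c "
from station import workorder
print(workorder.sign_off())"
```

```text
the job is handed in; nothing more can be done
None
```

The blue tray farthest from the base is stacked on the pumpkin tray, fully home and level with its pins in the sockets; the pumpkin tray did not move, nothing touched the gourd tray, and the job was handed in at about 16 s.

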